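# Set the push rivet in a drive cover with the lever press

## Robot

A 6-joint arm with a two-finger parallel gripper is mounted at the origin on the work surface. World frame = base frame: x ahead of the robot, y to its left, z up, the work surface at z = 0. Lengths are in m, angles in degrees, forces in N, time in s.
With the tool pointing down it reaches from about 0.35 to 0.875 m from the base axis. Payload 15.5 kg.
Tool frame: the origin (TCP) lies at the centre of the arm's flange, where the gripper is bolted on; the fingertips stand 173 mm ahead of it and the grasp point (between the pads) lies 155 mm ahead of it; z points along the fingers, y is the line along which they close (so a half turn about z gives the same grasp; the last joint's range is limited). The gripper opens to 85 mm and grips with 20 to 120 N. Pads are 22 mm wide; open, the fingers measure 114 mm over their backs; the gripper's body (76 mm by 85 mm) begins 54 mm behind the grasp point. The pads swing forward as they close: fully open they stand 13 mm farther back than shut.
Start: joints at [70.789, 28.281, 77.091, -0, 74.628, -5.472], TCP at [0.148, 0.607, 0.405] pointing down, gripper open.
Joint ranges: [-166.48, 166.48], [-47.26, 123.95], [12.59, 153.08], [-70.14, 250.14], [6.76, 159.57], [-176.63, 176.63]. Speed limits (degrees/s): [108.29, 108.29, 147.25, 172.46, 172.46, 172.46].

## Interface

Orientations are given as a 3x3 rotation matrix whose columns are the frame's x, y, z axes.
In Python, from cell import robot, cams, nets gives the robot as it stands.
- The arm moves only by the tool arm_command, never from a script. Its argument "steps" is a list of rows, each an object with "xyz": the shift along the tool's x, y, z in units of 0.25 m (1.0 is 0.25 m), a list of three; "rotation": the turn, a rotation vector about the tool's x, y, z in units of pi rad (1.0 is pi rad), a list of three. In form: [{"xyz": [x, y, z], "rotation": [rx, ry, rz]}, ...]. A call has 1 to 12 rows; each row is the pose to reach, as a shift and turn from the pose commanded when the call began, along the tool's axes at that moment, turning the shorter way round; what a row does not reach only later rows make up. A row lasts 1/8 s, in which the tool goes at most 62.5 mm and 10.7 degrees, less where a joint would pass 70% of its speed; a pose out of reach is approached as far as the arm can. A call with a number of a shift or a turn outside -1 to 1 is refused whole. A call with a gripper value outside its range is refused whole. "jaw" is the opening, from 0 (shut) to 1 (fully open), set as the call begins (left out, the last holds). The fingers move at their own pace and stop on an object; "grip_force" is the grip in N (left out, the last holds). Time passes only in rows, so rows that repeat a pose let the fingers close. It gives the time, the measured TCP pose, the force, the opening and the grip force at its end, in the units of the state.
- robot.get_state(): the state, without advancing time (a new reading comes with each control period).
- cams.snapshot(name): name is "side" or "top"; returns a dict with "color" (384x512x3 uint8, red, green, blue), "z_map" (384x512 float32, m along the optical axis (not along the pixel's ray), 0 where there is no reading), "mtx" (3x3 intrinsics, pixels), "k1" (the pictures are not rectified: a ray, as slopes to the right and down, at radius r is drawn at 1 + k1 r^2 times it, then the intrinsics apply), "extrinsics" (4x4, takes a point from world to camera coordinates). Camera axes: x right, y up, looking along -z (the intrinsics and any distortion apply to the point x, -y, -z); pixel columns grow to the right and rows downward; lengths in m; the calibration is good to about 2 mm. A picture is of the moment at which its call begins.
- robot.hand_in(): hands the job in; it is judged then, once.
Trained networks look in a picture, given as the dict that the camera call returned (one of the last four; its "shot" number tells which), for a name from the list of things; names that differ only in an ending like _2 or _b are one class to them, and where a whole thing is asked for, a point or a joint stands for the part that bears it (a point fixed in the world has none). Each returns a list of dicts, best first, with "p" (0 to 1); they miss things now and then, are a little off and sometimes report something else, mostly with a low value. They report only what shows in the picture. A call takes as long as a camera call. They do not tell look-alikes from the thing itself.
- nets.find_in(picture, thing): "bbox" ([centre column, centre row, width, height] in pixels, round what is visible of it).
- nets.tip_of(picture, thing): "xy" ([column, row] in pixels: a listed point, or the origin of a listed thing).
The state is a dict: "t": time; "qpos": joint angles; "joint_vel": joint speeds; "joint_efforts": joint torques, N m; "tool_pos": TCP position; "ee_rot": TCP orientation; "contact_force": force on the tool from outside, world axes, zero at the start; "wrist_torque": the same for the moment, N m; "opening": finger opening in m; "grip_force": force on a finger pad.
Only numpy, scipy, OpenCV 4.12 (cv2) and the standard library are available. Lean on these libraries where they do the work, as an engineer would, in place of code of your own. Each camera call takes 0.05 s, during which the arm holds its last target. There are 200 camera calls.

## Task

Lay the grey drive cover whose rivet pin still stands proud on the bed of the lever press, grip rail towards the open front, and slide it home against the back stop so that the rivet is under the foot. Pull the lever down until you feel the pin bottom flush in its collar, without forcing it further, then ease the lever slowly all the way back up and let go, leaving the cover in the press. Set the pin only with the press, never with the fingers, and do not disturb the finished cover or anything else on the bench.

Things in the scene. Friction and masses are not known exactly. Their poses are not given: they have to be found in the camera images.
- cover_rail (a point): Centre of the grip rail on the loose grey drive cover to be worked on: a grey bar along the cover's x, 80 mm long, 20 mm wide (straddle it along y), 34 mm high on the cover's top face. This point is half-way up it, 45 mm above the cover's underside. Axes: x along the cover to its rivet end, z up. The cover's middle is 25 mm to +x of this point, its +x edge 105 mm; it balances here within 5 mm.
- cover: That cover: an upturned tray standing on its open underside, 160 (x) x 90 (y) x 28 mm high without the rail, 0.25 to 0.42 kg. Origin: middle of the underside; x towards the rivet end, z up.
- cover_collar (a point): Centre of the top of the black round rivet collar (44 mm wide, 4 mm high) on that cover, on its centre line 75 mm from the rail's centre along +x, 32 mm above the underside. The pin stands up out of it. Axes as the cover's.
- cover_pin (a joint): How far the flat top of the black rivet pin (26 mm wide) stands above the collar's top, m: 0 = flush (a hard stop), 0.008 to 0.014 at the start. It slides stiffly, some 20 N, along the cover's z and stays where it is left.
- spare_rail (a point): Rail centre of the finished cover: the same cover, its pin already flush. A bystander, in either of the two places: leave it alone.
- press_bed (a point): Point on the bed of the fixed lever press below the foot; a loaded cover's collar comes over it. The bed is a grey plate 12 mm above the table, from 170 mm to -x to 65 mm to +x of this point. x: loading direction, from the open front (-x) to the back stop, whose near face is 31 mm to +x (14 mm high); y: towards the lever's pivot; z up.
- press_guides (a point): Middle of the mouth between the bed's two aluminium side guides, 80 mm to -x of the bed point, at bed height; axes as the bed's. From here to the back stop the guides are 96 mm apart and 16 mm high; from here to -x they flare outwards over 41 mm, by about 14 mm a side.
- press_pivot (a point): Axis of the lever's hinge, 80 mm to +y of the bed point and 63 mm above the bed, between two cheeks that reach 97 mm above the table. Axes as the bed's; the hinge axis is x. The lever bar (steel, 22 mm wide) runs from here to -y across the bed.
- lever_grip (a point): Middle of the lever's black round grip: 26 mm thick, 76 mm long, along the bed's x, pointing from the bar's -y end to the open front. This point is 250 mm from the hinge axis and 52 mm to -x of the bar's centre line; the grip reaches 38 mm either way. The axes turn with the lever: x along the grip, y along the bar to the pivot.
- lever (a joint): Lever angle, rad: 0 = fully up (the bar rises 0.6 rad from pivot to grip), 0.6 = level, stop at 0.78. A spring lifts it: 5 N at the grip when up, 10 N when down, 6 to 8 N more while the pin moves (over 22 N: bottomed). The foot, 80 mm from the hinge, is on a screw set up to 6 mm higher or lower, so the pin bottoms at any angle of 0.5 to 0.7.
- driver: Screwdriver, 190 mm, lying beside the press; a bystander. Origin at the middle of its underside.
- meter: Black handheld meter, 150 x 75 x 35 mm; a bystander. Origin at the middle of its underside.
- bin: Blue open bin of spare rivets, 110 x 150 x 50 mm; a bystander. Origin at the middle of its underside.
- cleaner: White bottle, 52 mm wide, 150 mm tall; a bystander. Origin at the middle of its underside.
- mug: White mug, 80 mm wide, 90 mm tall; a bystander. Origin at the middle of its underside.
- notebook: Blue notebook, 210 x 150 x 20 mm; a bystander. Origin at the middle of its underside.
Mind the look-alikes: they are no part of the job. What is shaped like the cover but purple is not meant.

How it is judged:
By the outcome, as a careful person would: the job done as asked, in the order asked, and still so for the second after the job is handed in, with the robot touching nothing.
It also fails if it takes over 72 s, if anything falls off the work surface, if the arm or the gripper's body presses on something with over 40 N, if the wrist force passes 120 N, or if a joint passes its speed limit or range.

## Working session

There is one attempt and no reset: what is moved stays moved. The work goes in short steps, Python scripts to look and compute and a tool call to move; the robot and the scene stay as the last step left them, time stands still between calls to the robot, and variables do not carry over. Pictures are saved under pics/ and viewed, at most 10 in all, crops included, and the job is handed in when it is done.

Besides the shell and the picture viewer there is one more tool, called after "Emit:" as name([rows], argument=value, ...), one row to a line, values as JSON. arm_command: Moves the arm, as the interface text tells. Its arguments: {"type":"object","properties":{"steps":{"type":"array","items":{"type":"object","properties":{"xyz":{"type":"array","items":{"type":"number"}},"rotation":{"type":"array","items":{"type":"number"}}}}},"jaw":{"type":"number"},"grip_force":{"type":"number"}},"required":["steps"]}

```bash
mkdir -p pics; ls; cat > h.py <<'E'
import numpy as np, cv2
from cell import robot, cams, nets
def ray(p,uv):
    K=p["mtx"];d=np.array([(uv[0]-K[0,2])/K[0,0],(uv[1]-K[1,2])/K[1,1]])
    s=d.copy()
    for _ in range(20): s=d/(1+p["k1"]*(s@s))
    return s
def at_depth(p,uv,z):
    s=ray(p,uv);c=np.array([s[0]*z,-s[1]*z,-z,1]);return (np.linalg.inv(p["extrinsics"])@c)[:3]
def at_z(p,uv,h):
    a=at_depth(p,uv,0.0);b=at_depth(p,uv,1.0);t=(h-a[2])/(b[2]-a[2]);return a+t*(b-a)
def px(p,X):
    c=p["extrinsics"]@np.append(X,1);s=np.array([c[0],-c[1]])/-c[2];s=s*(1+p["k1"]*(s@s));K=p["mtx"]
    return np.array([K[0,0]*s[0]+K[0,2],K[1,1]*s[1]+K[1,2]])
def cloud(p):
    K=p["mtx"];v,u=np.mgrid[:384,:512];d=np.stack([(u-K[0,2])/K[0,0],(v-K[1,2])/K[1,1]],-1);s=d.copy()
    for _ in range(20): s=d/(1+p["k1"]*(s**2).sum(-1,keepdims=True))
    z=p["z_map"];c=np.stack([s[...,0]*z,-s[...,1]*z,-z,np.ones_like(z)],-1)
    return (c@np.linalg.inv(p["extrinsics"]).T)[...,:3]
def save(n,im): cv2.imwrite("pics/"+n,cv2.cvtColor(im,cv2.COLOR_RGB2BGR))
E
python3 - <<'E'
from h import *
for n in("top","side"):
    p=cams.snapshot(n);save(n+"0.png",p["color"])
    print(n,np.linalg.inv(p["extrinsics"])[:3,3].round(3))
    for th in["cover_rail","cover_collar","spare_rail","press_bed","press_guides","press_pivot","lever_grip"]:
        for r in nets.tip_of(p,th)[:3]:
            u,v=r["xy"];ui,vi=int(round(u)),int(round(v))
            z=p["z_map"][min(max(vi,0),383),min(max(ui,0),511)]
            print(th,round(r["p"],2),np.round(r["xy"],1),at_depth(p,r["xy"],z).round(3) if z>0 else None)
E
```

```text
pics
top [0.349 0.028 1.355]
cover_rail 0.8 [144.5 305.4] [0.17  0.339 0.062]
cover_rail 0.76 [296.9 248.1] [ 0.348 -0.135  0.056]
cover_rail 0.44 [282.6 158.2] [ 0.65  -0.095  0.015]
cover_collar 0.95 [171.5 298.7] [0.186 0.263 0.031]
cover_collar 0.67 [280.7 264.5] [ 0.295 -0.085  0.033]
cover_collar 0.66 [160.6 221.1] [0.432 0.303 0.045]
spare_rail 0.93 [164.5 163.7] [0.619 0.295 0.053]
press_bed 0.74 [282.8 160.4] [ 0.643 -0.095  0.012]
press_guides 0.59 [286.5 182.2] [ 0.567 -0.107  0.016]
press_guides 0.54 [155.4 243.6] [0.36  0.313 0.061]
press_pivot 0.76 [258.9 154.3] [ 0.644 -0.012  0.094]
lever_grip 0.78 [333.  156.8] [ 0.61  -0.222  0.216]
side [ 0.193 -1.125  1.266]
cover_rail 0.88 [157.4 154.9] [0.161 0.327 0.047]
cover_rail 0.86 [207. 149.] [0.352 0.3   0.062]
cover_rail 0.56 [230.8 238.2] [ 0.354 -0.147  0.054]
cover_collar 0.87 [228.9 152. ] [0.435 0.292 0.036]
cover_collar 0.82 [166.6 167.3] [0.189 0.262 0.034]
spare_rail 0.7 [279.1 141. ] [0.638 0.292 0.055]
press_guides 0.86 [292.9 222.7] [ 0.581 -0.094  0.012]
press_pivot 0.67 [304.  193.7] [ 0.633 -0.038  0.086]
lever_grip 0.73 [326.8 209.9] [ 0.629 -0.239  0.218]
lever_grip 0.19 [352.8 303.2] [ 0.652 -0.465  0.048]
```

View pics/top0.png

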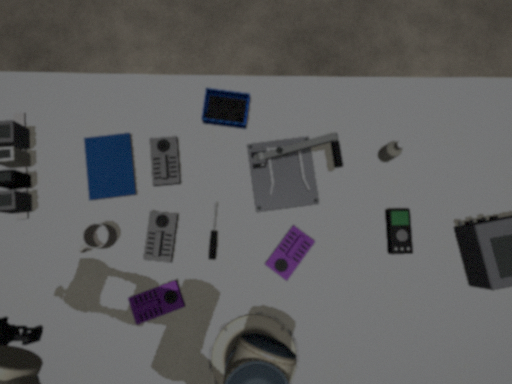

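View pics/side0.png

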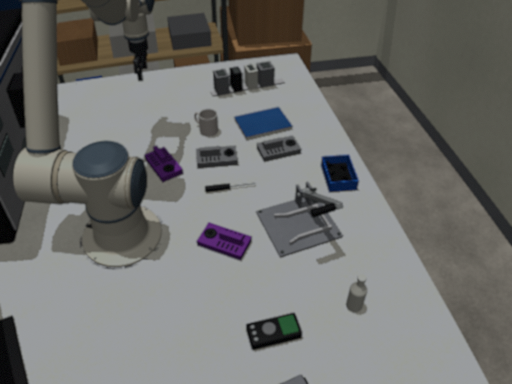

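Candidates: grey covers at top (165,162) and (161,236). Purple look-alikes at (157,302) and (290,252) are ruled out by colour. Next I compare pin heights on the two grey ones.

```bash
cat > m.py <<'E'
from h import *
P={n:cams.snapshot(n) for n in("top","side")}
C={n:cloud(P[n]) for n in P}
def cover(cx,cy):
    # fit rect from heights in top and side
    out={}
    for n in P:
        c=C[n];m=(abs(c[...,0]-cx)<.12)&(abs(c[...,1]-cy)<.08)&(P[n]["z_map"]>0)
        pts=c[m];out[n]=pts
    return out
if __name__=="__main__":
    np.set_printoptions(linewidth=200,suppress=True,precision=3)
    c=C["top"];print("table",np.median(c[240:260,340:370,2]),np.median(C["side"][280:300,200:230,2]))
    for cx,cy in((.62,.295),(.375,.31)):
        for n in P:
            pts=cover(cx,cy)[n]; q=pts[(pts[:,2]>.018)]
            r=cv2.minAreaRect(q[:,:2].astype(np.float32)*1000);print(n,len(q),r)
    for v0,u0 in((147,164),(215,161)):
        print((c[v0-8:v0+9,u0-8:u0+9,2]*1000).round(0).astype(int))
    s=P["side"]["color"][130:180,185:310];t=P["top"]["color"][125:270,140:190]
    a=cv2.resize(s,None,fx=5,fy=5,interpolation=cv2.INTER_CUBIC);save("crop.png",a)
E
python3 m.py
```

```text
table 0.00010740668113351504 -0.0008624177517139175
top 1288 ((635.1671752929688, 302.35089111328125), (161.10736083984375, 90.36538696289062), 5.401616096496582)
side 655 ((636.7813110351562, 298.0933837890625), (163.4319305419922, 104.52141571044922), 4.287387847900391)
top 1381 ((384.1149597167969, 307.6734619140625), (90.45433807373047, 159.81271362304688), 84.48625183105469)
side 676 ((386.11370849609375, 303.01495361328125), (105.421875, 157.35301208496094), 85.45446014404297)
[[  31   33   27   32   33   28   27   31   29   23   28   25   30   32   27   21   30]
 [  26   24   31   28   29   31   30   31   30   31   26   27   26   28   26   23   27]
 [  24   29   25   31   30   29   28   29   27   34   31   35   32   28   29   28   23]
 [  25   26   36   36   30   30   30   33   30   34   34   27   34   28   28   28   27]
 [  25   32   37   30   25   32   36   39   31   29   30   33   26   31   26   34   28]
 [  27   33   28   30   32   35   28   32   33   30   31   29   30   32   28   23   26]
 [  27   31   30   32   32   34   28   34   32   30   35   35   31   36   32   28   
[... 1681 characters left out ...]
23   28   29   28   27   35   35   28   32   32   34   34   30   32   25   31   29]
 [  28   26   28   26   27   27   32   45   45   43   30   38   31   30   30   28   28]
 [  24   27   30   29   31   40   42   41   50   42   47   30   34   27   29   27   28]
 [  31   29   28   32   31   40   42   44   45   43   47   48   38   33   31   27   30]
 [  28   30   29   34   47   44   42   41   40   44   44   40   39   27   30   29   28]
 [  29   29   34   32   45   46   43   45   44   46   45   45   34   29   30   26   29]
 [  25   25   33   33   41   47   45   44   45   41   41   44   33   30   32   31   29]
 [  29   25   28   31   32   41   42   44   41   42   48   35   34   29   29   27   30]]
```

View pics/crop.png

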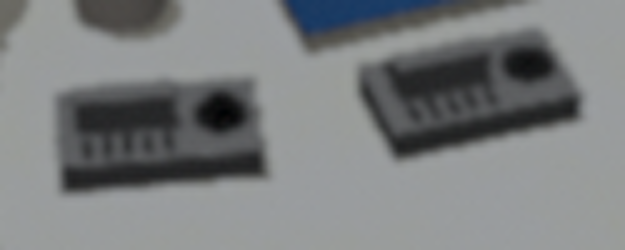

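The crop shows two grey covers. The left one (crop (220,112), top (161,236)) has its pin standing about 12 mm proud. The right one (crop (528,65), top (165,162)) is flush, so the left cover is the one to work on. Next I measure the press.

```bash
cat > press.py <<'E'
from m import *
np.set_printoptions(suppress=True,precision=4)
for n in P:
    c=C[n];ok=(P[n]["z_map"]>0)&(abs(c[...,0]-.6)<.18)&(abs(c[...,1]+.1)<.17)
    q=c[ok&(c[...,2]>.006)&(c[...,2]<.019)]
    # largest component denoise
    m=(ok&(c[...,2]>.006)&(c[...,2]<.04)).astype(np.uint8)
    m=cv2.morphologyEx(m,cv2.MORPH_OPEN,np.ones((3,3),np.uint8))
    k,l,st,_=cv2.connectedComponentsWithStats(m);i=1+st[1:,4].argmax()
    b=c[l==i];r=cv2.minAreaRect((b[:,:2]*1000).astype(np.float32));print(n,len(b),r)
    for th in("press_bed","press_guides","press_pivot"):
        h={"press_bed":.012,"press_guides":.012,"press_pivot":.075}[th]
        for t in nets.tip_of(P[n],th)[:1]: print(th,round(t["p"],2),at_z(P[n],t["xy"],h))
    g=c[ok&(c[...,2]>.022)&(c[...,2]<.034)]
    np.save(n+"_g.npy",g)
    L=c[ok&(c[...,2]>.11)];print("lever high",len(L),L.mean(0) if len(L) else 0)
sm=[P[n]["color"][a:b,d:e] for n,a,b,d,e in(("top",125,220,240,350),("side",175,260,250,350))]
a=np.hstack([cv2.resize(x,(395,340),interpolation=cv2.INTER_CUBIC) for x in sm]);save("press.png",a)
E
python3 press.py
```

```text
top 3186 ((575.765625, -96.20116424560547), (190.1578826904297, 214.7424774169922), 8.094980239868164)
press_bed 0.65 [ 0.6476 -0.0962  0.012 ]
press_guides 0.95 [ 0.574  -0.1199  0.012 ]
press_pivot 0.88 [ 0.6412 -0.0182  0.075 ]
lever high 801 [ 0.6438 -0.1716  0.1894]
side 2762 ((598.2671508789062, -97.5726547241211), (236.5762481689453, 221.7089385986328), 8.14278793334961)
press_bed 0.94 [ 0.6513 -0.1054  0.012 ]
press_guides 0.64 [ 0.5737 -0.1119  0.012 ]
press_pivot 0.77 [ 0.6475 -0.019   0.075 ]
lever high 506 [ 0.6377 -0.1898  0.1939]
```

View pics/press.png

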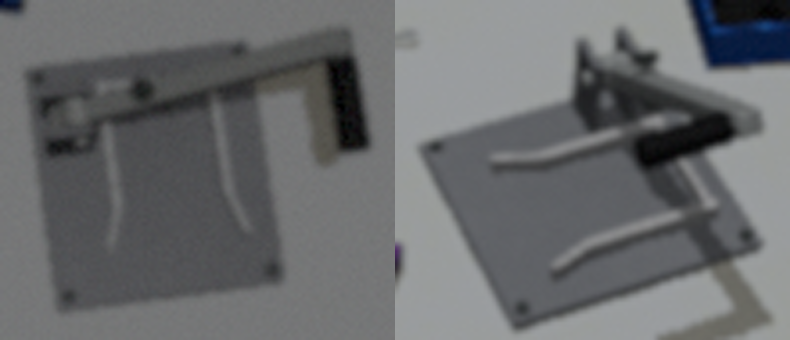

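Crop: the press at top (285,165) with the guides, lever and grip clearly visible. I fit the centre line from the bright guides.

```bash
cat > g.py <<'E'
from h import *
np.set_printoptions(suppress=True,precision=4,linewidth=150)
import itertools
a=np.radians(8.1);ex=np.array([np.cos(a),np.sin(a)]);ey=np.array([-ex[1],ex[0]])
O=np.array([.65,-.1])
for n in("top","side"):
    p=cams.snapshot(n);im=p["color"].astype(float).mean(2)
    # resample image on plane z=.028 in bed frame, 1 mm
    X=np.arange(-.15,.05,.001);Y=np.arange(-.1,.1,.001)
    mx=np.zeros((len(X),len(Y)),np.float32);my=mx.copy()
    for i,x in enumerate(X):
        for j,y in enumerate(Y):
            mx[i,j],my[i,j]=px(p,np.append(O+x*ex+y*ey,.028))
    g=cv2.remap(im.astype(np.float32),mx,my,cv2.INTER_CUBIC)
    for x0 in np.arange(-.12,.03,.015):
        i=int(round((x0+.15)*1000));r=g[i-4:i+5].mean(0);res=[]
        for lo,hi in((10,80),(120,190)):
            s=r[lo:hi];k=s.argmax();w=np.clip(s[max(0,k-5):k+6]-np.median(s)-5,0,None);res+=[Y[lo+max(0,k-5):lo+max(0,k-5)+len(w)]@w/max(w.sum(),1e-6),s.max()-np.median(s)]
        print(n,round(x0,3),np.array(res), "mid",round((res[0]+res[2])/2,4),"gap",round(res[2]-res[0],4))
E
python3 g.py
```

```text
top -0.12 [-0.0897 12.071   0.0637  6.122 ] mid -0.013 gap 0.1534
top -0.105 [-0.061  20.0501  0.0615 18.5167] mid 0.0003 gap 0.1224
top -0.09 [-0.0564 21.3109  0.0561 18.866 ] mid -0.0001 gap 0.1124
top -0.075 [-0.0525 25.5979  0.0523 26.853 ] mid -0.0001 gap 0.1048
top -0.06 [-0.0521 23.6716  0.0528 25.2389] mid 0.0003 gap 0.1049
top -0.045 [-0.0523 26.0239  0.0526 26.788 ] mid 0.0001 gap 0.1049
top -0.03 [-0.052  29.1637  0.0529 27.3091] mid 0.0004 gap 0.105
top -0.015 [-0.0522 25.4583  0.0525 28.0664] mid 0.0002 gap 0.1046
top 0.0 [-0.0522 23.1771  0.0521 18.6697] mid -0.0001 gap 0.1043
top 0.015 [-0.0519 17.046   0.0772 19.8955] mid 0.0126 gap 0.1291
side -0.12 [-0.0637  7.8887  0.0632 11.1654] mid -0.0002 gap 0.1268
side -0.105 [-0.0613 31.7506  0.06   32.1663] mid -0.0007 gap 0.1213
side -0.09 [-0.0565 33.016   0.055  25.3046] mid -0.0007 gap 0.1115
side -0.075 [-0.0531 38.5877  0.0512 34.1883] mid -0.0009 gap 0.1043
side -0.06 [-0.053  38.9822  0.0509 39.5605] mid -0.001 gap 0.1039
side -0.045 [-0.0528 38.681   0.051  38.5389] mid -0.0009 gap 0.1039
side -0.03 [-0.053  39.2271  0.0502 47.5497] mid -0.0014 gap 0.1033
side -0.015 [-0.0531 39.3337  0.0501 65.3838] mid -0.0015 gap 0.1031
side 0.0 [-0.0538 49.362   0.05   43.2523] mid -0.0019 gap 0.1038
side 0.015 [-0.0541 25.9186  0.0491 47.716 ] mid -0.0025 gap 0.1031
```

```bash
cat > mv.py <<'E'
from h import *
from scipy.spatial.transform import Rotation as Ro
np.set_printoptions(suppress=True,precision=4,linewidth=150)
O=np.array([.650,-.1005,.012]);B=Ro.from_euler("z",8.0,degrees=True).as_matrix()
def bed(v): return O+B@np.array(v)
def tool(yaw,tilt=0): # tool x axis along yaw dir (or flipped), z down; tilt about bed x (rad)
    return Ro.from_rotvec(B[:,0]*tilt).as_matrix()@Ro.from_euler("z",yaw,degrees=True).as_matrix()@np.diag([1.,-1,-1])
def go(pts,R0=None,p0=None):
    s=robot.get_state();R=np.array(s["ee_rot"]) if R0 is None else R0;p=np.array(s["tool_pos"]) if p0 is None else p0
    for g,T in pts:
        T=min((T,T@np.diag([-1.,-1,1])),key=lambda T:Ro.from_matrix(R.T@T).magnitude())
        t=np.array(g)-.155*T[:,2]
        print("xyz",(R.T@(t-p)/.25).round(4),"rot",(Ro.from_matrix(R.T@T).as_rotvec()/np.pi).round(4),"tcp",t.round(4))
def st():
    s=robot.get_state();R=np.array(s["ee_rot"]);print("t",s["t"],"grasp",(np.array(s["tool_pos"])+.155*R[:,2]).round(4),"yaw",np.degrees(np.arctan2(R[1,0],R[0,0])).round(2),"F",np.round(s["contact_force"],1),"M",np.round(s["wrist_torque"],2),"open",np.round(s["opening"],4),"gf",s["grip_force"],"q",np.round(s["qpos"],1))
E
python3 - <<'E'
from mv import *
st();print(np.array(robot.get_state()["ee_rot"]))
go([([.359,.310,.13],tool(-5.5)),([.359,.310,.052],tool(-5.5))])
E
```

```text
t 1.4 grasp [0.1484 0.6071 0.2497] yaw 166.26 F [-0.3  0.5  0.5] M [ 0.01 -0.03  0.02] open 0.0853 gf 0.0 q [70.8 28.3 77.1  0.  74.6 -5.5]
[[-0.9714  0.2375 -0.    ]
 [ 0.2375  0.9714 -0.0001]
 [ 0.     -0.0001 -1.    ]]
xyz [-1.1005 -0.9543  0.4787] rot [-0.     -0.     -0.0458] tcp [0.359 0.31  0.285]
xyz [-1.1005 -0.9543  0.7907] rot [-0.     -0.     -0.0458] tcp [0.359 0.31  0.207]
```

Emit:
arm_command([
  {"xyz": [-0.2, -0.17, 0.0], "rotation": [0, 0, -0.02]},
  {"xyz": [-0.36, -0.31, 0.0], "rotation": [0, 0, -0.045]},
  {"xyz": [-0.52, -0.45, 0.02], "rotation": [0, 0, -0.046]},
  {"xyz": [-0.68, -0.59, 0.05], "rotation": [0, 0, -0.046]},
  {"xyz": [-0.84, -0.73, 0.1], "rotation": [0, 0, -0.046]},
  {"xyz": [-0.99, -0.86, 0.2], "rotation": [0, 0, -0.046]},
  {"xyz": [-0.99, -0.86, 0.2], "rotation": [0, 0, -0.046]},
  {"xyz": [-0.99, -0.86, 0.2], "rotation": [0, 0, -0.046]},
], jaw=1, grip_force=50)

```text
t: 2.4
tool_pos: [0.3379, 0.3397, 0.3549]
ee_rot: [[-0.995, 0.096, 0.0], [0.096, 0.995, 0.0], [-0.0, 0.0, -1.0]]
contact_force: [-0.2, 0.0, 0.2]
opening: 0.085
grip_force: 0.0
```

```bash
python3 - <<'E'
from mv import *
p=cams.snapshot("top");c=cloud(p)
# refine cover: resampled intensity of the light top at z=.028 vs table is low-contrast: use depth, robust edges
o=np.array([.384,.308]);m=(abs(c[...,0]-o[0])<.12)&(abs(c[...,1]-o[1])<.08)&(c[...,2]>.05)&(c[...,2]<.075)
print("rail",cv2.minAreaRect((c[m][:,:2]*1000).astype(np.float32)),c[m].mean(0),m.sum())
st();go([([.359,.310,.052],tool(-5.5))])
E
```

```text
rail ((360.4445495605469, 310.45123291015625), (21.34069061279297, 77.17284393310547), 83.81709289550781) [0.3676 0.3081 0.0611] 132
t 2.45 grasp [0.3377 0.3402 0.2001] yaw 174.56 F [ 0.1 -0.3 -0.1] M [0.03 0.   0.02] open 0.0855 gf 0.0 q [ 38.1  20.3 100.8   0.   58.9 -46.5]
xyz [-0.0963 -0.1123  0.5923] rot [0.0002 0.0001 0.0003] tcp [0.359 0.31  0.207]
```

Emit:
arm_command([
  {"xyz": [-0.1, -0.112, 0.1], "rotation": [0, 0, 0]},
  {"xyz": [-0.1, -0.112, 0.3], "rotation": [0, 0, 0]},
  {"xyz": [-0.1, -0.112, 0.45], "rotation": [0, 0, 0]},
  {"xyz": [-0.1, -0.112, 0.55], "rotation": [0, 0, 0]},
  {"xyz": [-0.1, -0.112, 0.59], "rotation": [0, 0, 0]},
  {"xyz": [-0.1, -0.112, 0.592], "rotation": [0, 0, 0]},
  {"xyz": [-0.1, -0.112, 0.592], "rotation": [0, 0, 0]},
])

```text
t: 3.32
tool_pos: [0.3602, 0.3097, 0.2076]
ee_rot: [[-0.996, 0.095, 0.001], [0.095, 0.996, 0.001], [-0.001, 0.001, -1.0]]
contact_force: [0.5, -0.5, 0.2]
opening: 0.0853
grip_force: 0.0
```

Emit:
arm_command([
  {"xyz": [0, 0, 0], "rotation": [0, 0, 0]},
  {"xyz": [0, 0, 0], "rotation": [0, 0, 0]},
  {"xyz": [0, 0, 0], "rotation": [0, 0, 0]},
  {"xyz": [0, 0, 0], "rotation": [0, 0, 0]},
  {"xyz": [0, 0, 0], "rotation": [0, 0, 0]},
  {"xyz": [0, 0, 0], "rotation": [0, 0, 0]},
  {"xyz": [0, 0, 0], "rotation": [0, 0, 0]},
  {"xyz": [0, 0, 0], "rotation": [0, 0, 0]},
], jaw=0, grip_force=60)

```text
t: 4.32
tool_pos: [0.3601, 0.3092, 0.207]
ee_rot: [[-0.995, 0.095, 0.0], [0.095, 0.995, 0.0], [-0.0, 0.0, -1.0]]
contact_force: [-1.2, -2.3, 8.4]
opening: 0.0188
grip_force: 59.3
```

```bash
python3 -c "
from mv import *
st()"
```

```text
t 4.325 grasp [0.3601 0.3092 0.052 ] yaw 174.53 F [-1.2 -2.3  8.4] M [-0.26  0.13 -0.15] open 0.0188 gf 59.263036251068115 q [ 33.4  34.5 109.2  -0.   36.3 -51.1]
```

Emit:
arm_command([
  {"xyz": [0, 0, -0.03], "rotation": [0, 0, 0]},
  {"xyz": [0, 0, -0.12], "rotation": [0, 0, 0]},
  {"xyz": [0, 0, -0.25], "rotation": [0, 0, 0]},
  {"xyz": [0, 0, -0.35], "rotation": [0, 0, 0]},
  {"xyz": [0, 0, -0.4], "rotation": [0, 0, 0]},
  {"xyz": [0, 0, -0.4], "rotation": [0, 0, 0]},
])

```text
t: 5.08
tool_pos: [0.36, 0.3093, 0.3071]
ee_rot: [[-0.995, 0.095, 0.001], [0.095, 0.995, 0.001], [-0.001, 0.001, -1.0]]
contact_force: [0.3, 0.1, -4.4]
opening: 0.0189
grip_force: 59.3
```

```bash
python3 - <<'E'
from mv import *
p=cams.snapshot("top");c=cloud(p);im=cv2.cvtColor(p["color"],cv2.COLOR_RGB2HSV)
m=((im[...,0]>130)&(im[...,0]<165)&(im[...,1]>90)).astype(np.uint8)
m[:, :240]=0
q=c[(m>0)&(c[...,2]>.015)&(c[...,2]<.034)]
b=(q-O)@B;print(len(q),"purple max bed x",np.percentile(b[:,0],[98,99.5,100]),cv2.minAreaRect((b[:,:2]*1000).astype(np.float32)))
st();go([(bed([-.163,0,.14]),tool(8.)),(bed([-.163,0,.074]),tool(8.)),(bed([-.163,0,.0535]),tool(8.))])
E
```

```text
963 purple max bed x [-0.2436 -0.2366  0.1466] ((-275.31903076171875, -82.34124755859375), (870.9930419921875, 362.34765625), 49.15513610839844)
t 5.125 grasp [0.3599 0.3091 0.1514] yaw 174.54 F [-1.2  0.  -3.8] M [-0.   -0.05 -0.01] open 0.0192 gf 59.30186748504639 q [ 33.4  24.2 104.5  -0.   51.2 -51.1]
xyz [-0.677  -1.6725 -0.0025] rot [-0.     -0.     -0.0748] tcp [ 0.4886 -0.1232  0.307 ]
xyz [-0.677  -1.6725  0.2615] rot [-0.     -0.     -0.0748] tcp [ 0.4886 -0.1232  0.241 ]
xyz [-0.677  -1.6725  0.3435] rot [-0.     -0.     -0.0748] tcp [ 0.4886 -0.1232  0.2205]
```

Emit:
arm_command([
  {"xyz": [-0.05, -0.13, 0], "rotation": [0, 0, -0.01]},
  {"xyz": [-0.14, -0.35, 0], "rotation": [0, 0, -0.03]},
  {"xyz": [-0.22, -0.55, 0], "rotation": [0, 0, -0.05]},
  {"xyz": [-0.31, -0.76, 0], "rotation": [0, 0, -0.075]},
  {"xyz": [-0.4, -0.98, 0], "rotation": [0, 0, -0.075]},
])

```text
t: 5.75
tool_pos: [0.4363, 0.0541, 0.3057]
ee_rot: [[-0.99, -0.141, -0.002], [-0.141, 0.99, 0.0], [0.002, 0.0, -1.0]]
contact_force: [1.5, 0.7, -4.1]
opening: 0.0194
grip_force: 59.7
```

```bash
python3 - <<'E'
from mv import *
st();go([(bed([-.163,0,.14]),tool(8.)),(bed([-.163,0,.074]),tool(8.))])
E
```

```text
t 5.75 grasp [0.4361 0.0541 0.1507] yaw -171.87 F [ 1.5  0.7 -4.1] M [ 0.   -0.08  0.02] open 0.0194 gf 59.71173584461212 q [ -0.7  22.1 109.1   0.   48.9 -98.9]
xyz [-0.1065 -0.7314 -0.0056] rot [ 0.0001 -0.0005  0.0007] tcp [ 0.4886 -0.1232  0.307 ]
xyz [-0.1069 -0.7315  0.2584] rot [ 0.0001 -0.0005  0.0007] tcp [ 0.4886 -0.1232  0.241 ]
```

Emit:
arm_command([
  {"xyz": [-0.04, -0.2, 0], "rotation": [0, 0, 0]},
  {"xyz": [-0.07, -0.4, 0], "rotation": [0, 0, 0]},
  {"xyz": [-0.1, -0.6, 0], "rotation": [0, 0, 0]},
  {"xyz": [-0.107, -0.7, 0], "rotation": [0, 0, 0]},
  {"xyz": [-0.107, -0.72, 0], "rotation": [0, 0, 0]},
  {"xyz": [-0.107, -0.72, 0.12], "rotation": [0, 0, 0]},
  {"xyz": [-0.107, -0.72, 0.22], "rotation": [0, 0, 0]},
  {"xyz": [-0.107, -0.72, 0.24], "rotation": [0, 0, 0]},
  {"xyz": [-0.107, -0.72, 0.24], "rotation": [0, 0, 0]},
])

```text
t: 6.88
tool_pos: [0.4879, -0.1182, 0.2466]
ee_rot: [[-0.99, -0.14, -0.001], [-0.14, 0.99, 0.0], [0.001, 0.0, -1.0]]
contact_force: [-0.3, 0.0, -4.2]
opening: 0.0189
grip_force: 59.7
```

```bash
python3 - <<'E'
from mv import *
p=cams.snapshot("side")
st();go([(bed([-.163,0,.074]),tool(8.)),(bed([-.163,0,.0535]),tool(8.)),(bed([-.120,0,.0535]),tool(8.))])
save("s1.png",cv2.resize(p["color"][140:280,200:380],None,fx=4,fy=4,interpolation=cv2.INTER_CUBIC))
E
```

```text
t 6.925 grasp [ 0.4881 -0.1184  0.0921] yaw -171.94 F [ 0.7 -1.1 -3. ] M [0.   0.04 0.04] open 0.0189 gf 59.70948815345764 q [ -20.5   31.5  103.8    0.    44.7 -118.5]
xyz [ 0.0006 -0.0193  0.0244] rot [-0.      0.0001  0.0004] tcp [ 0.4886 -0.1232  0.241 ]
xyz [ 0.0006 -0.0193  0.1064] rot [-0.      0.0001  0.0004] tcp [ 0.4886 -0.1232  0.2205]
xyz [-0.1714 -0.0195  0.1064] rot [-0.      0.0001  0.0004] tcp [ 0.5312 -0.1172  0.2205]
```

View pics/s1.png

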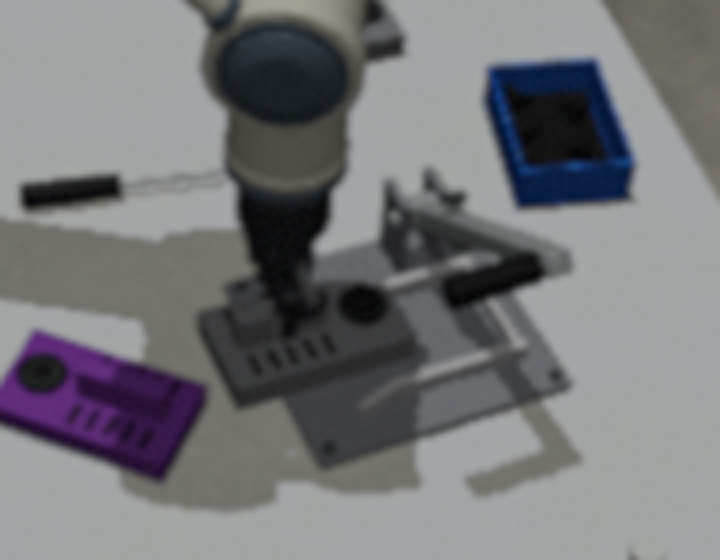

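The cover is held level over the guide mouth, pin towards the press, and clear of the purple cover. Now I lower it.

Emit:
arm_command([
  {"xyz": [0, -0.019, 0.0], "rotation": [0, 0, 0]},
  {"xyz": [0, -0.019, 0.03], "rotation": [0, 0, 0]},
  {"xyz": [0, -0.019, 0.06], "rotation": [0, 0, 0]},
  {"xyz": [0, -0.019, 0.085], "rotation": [0, 0, 0]},
  {"xyz": [0, -0.019, 0.106], "rotation": [0, 0, 0]},
  {"xyz": [0, -0.019, 0.106], "rotation": [0, 0, 0]},
])

```text
t: 7.68
tool_pos: [0.4885, -0.1233, 0.2197]
ee_rot: [[-0.99, -0.14, -0.001], [-0.14, 0.99, 0.0], [0.001, 0.0, -1.0]]
contact_force: [-0.2, 0.7, -4.2]
opening: 0.0187
grip_force: 60.0
```

```bash
python3 - <<'E'
from mv import *
st();go([(bed([-.163,0,.0535]),tool(8.)),(bed([-.080,0,.0535]),tool(8.)),(bed([-.08,0,.0515]),tool(8.))])
E
```

```text
t 7.675 grasp [ 0.4884 -0.1233  0.0647] yaw -171.96 F [-0.2  0.7 -4.2] M [ 0.01 -0.07 -0.01] open 0.0187 gf 59.95560050010681 q [ -21.    34.4  104.6   -0.    41.1 -119. ]
xyz [-0.0005  0.0004 -0.0031] rot [ 0.0001 -0.0002  0.0002] tcp [ 0.4886 -0.1232  0.2205]
xyz [-0.3325  0.0001 -0.0034] rot [ 0.0001 -0.0002  0.0002] tcp [ 0.5708 -0.1116  0.2205]
xyz [-0.3325  0.0001  0.0046] rot [ 0.0001 -0.0002  0.0002] tcp [ 0.5708 -0.1116  0.2185]
```

Emit:
arm_command([
  {"xyz": [-0.04, 0, -0.002], "rotation": [0, 0, 0]},
  {"xyz": [-0.1, 0, -0.002], "rotation": [0, 0, 0]},
  {"xyz": [-0.16, 0, -0.002], "rotation": [0, 0, 0]},
  {"xyz": [-0.22, 0, -0.002], "rotation": [0, 0, 0]},
  {"xyz": [-0.27, 0, -0.002], "rotation": [0, 0, 0]},
  {"xyz": [-0.3, 0, -0.002], "rotation": [0, 0, 0]},
  {"xyz": [-0.315, 0, 0], "rotation": [0, 0, 0]},
  {"xyz": [-0.315, 0, 0.003], "rotation": [0, 0, 0]},
  {"xyz": [-0.315, 0, 0.003], "rotation": [0, 0, 0]},
])

```text
t: 8.8
tool_pos: [0.5662, -0.1124, 0.2193]
ee_rot: [[-0.99, -0.14, -0.001], [-0.14, 0.99, 0.0], [0.001, 0.0, -1.0]]
contact_force: [-0.4, -1.0, -4.5]
opening: 0.0188
grip_force: 60.0
```

```bash
python3 - <<'E'
from mv import *
st();go([(bed([-.074,0,.052]),tool(8.))])
E
```

```text
t 8.8 grasp [ 0.5661 -0.1124  0.0643] yaw -171.97 F [-0.4 -1.  -4.5] M [ 0.02 -0.01 -0.05] open 0.0188 gf 59.95539307594299 q [ -17.2   38.1   94.    -0.    47.9 -115.2]
xyz [-0.0427  0.0004  0.0012] rot [ 0.0001 -0.0002  0.0002] tcp [ 0.5767 -0.1108  0.219 ]
```

Emit:
arm_command([
  {"xyz": [0, 0, 0.003], "rotation": [0, 0, 0]},
  {"xyz": [-0.01, 0, 0.004], "rotation": [0, 0, 0]},
  {"xyz": [-0.025, 0, 0.004], "rotation": [0, 0, 0]},
  {"xyz": [-0.032, 0, 0.004], "rotation": [0, 0, 0]},
  {"xyz": [-0.032, 0, 0.004], "rotation": [0, 0, 0]},
])

```text
t: 9.43
tool_pos: [0.5741, -0.1113, 0.219]
ee_rot: [[-0.99, -0.14, -0.0], [-0.14, 0.99, -0.0], [0.0, -0.0, -1.0]]
contact_force: [-4.7, -0.1, 8.8]
opening: 0.0193
grip_force: 61.7
```

Emit:
arm_command([
  {"xyz": [-0.004, 0, 0.001], "rotation": [0, 0, 0]},
  {"xyz": [-0.008, 0, 0.001], "rotation": [0, 0, 0]},
  {"xyz": [-0.01, 0, 0.001], "rotation": [0, 0, 0]},
  {"xyz": [-0.01, 0, 0.001], "rotation": [0, 0, 0]},
])

```text
t: 9.93
tool_pos: [0.5763, -0.111, 0.219]
ee_rot: [[-0.99, -0.14, -0.001], [-0.14, 0.99, -0.0], [0.001, -0.0, -1.0]]
contact_force: [-9.5, -0.0, 15.7]
opening: 0.0193
grip_force: 62.8
```

```bash
python3 - <<'E'
from mv import *
st();go([(bed([-.074,0,.052]),tool(8.))])
E
```

```text
t 9.925 grasp [ 0.5761 -0.111   0.064 ] yaw -171.96 F [-9.5 -0.  15.7] M [-0.08  1.31  0.  ] open 0.0193 gf 62.84737944602966 q [ -16.7   38.6   92.6   -0.    48.8 -114.7]
xyz [-0.0019  0.0006 -0.0001] rot [-0.     -0.0003  0.0002] tcp [ 0.5767 -0.1108  0.219 ]
```

Emit:
arm_command([
  {"xyz": [0, 0, -0.003], "rotation": [0, 0, 0]},
  {"xyz": [-0.004, 0, -0.003], "rotation": [0, 0, 0]},
  {"xyz": [-0.008, 0, -0.003], "rotation": [0, 0, 0]},
  {"xyz": [-0.008, 0, -0.003], "rotation": [0, 0, 0]},
])

```text
t: 10.42
tool_pos: [0.5789, -0.1106, 0.219]
ee_rot: [[-0.99, -0.14, -0.0], [-0.14, 0.99, -0.0], [0.0, -0.0, -1.0]]
contact_force: [-3.9, -1.6, 5.8]
opening: 0.0192
grip_force: 61.1
```

Emit:
arm_command([
  {"xyz": [-0.004, 0, 0], "rotation": [0, 0, 0]},
  {"xyz": [-0.008, 0, 0], "rotation": [0, 0, 0]},
  {"xyz": [-0.008, 0, 0], "rotation": [0, 0, 0]},
])

```text
t: 10.8
tool_pos: [0.5795, -0.1106, 0.219]
ee_rot: [[-0.99, -0.14, -0.004], [-0.14, 0.99, -0.0], [0.004, 0.0, -1.0]]
contact_force: [-17.3, -7.1, 16.0]
opening: 0.0191
grip_force: 62.6
```

Emit:
arm_command([
  {"xyz": [0.003, 0, -0.002], "rotation": [0, 0, 0]},
  {"xyz": [0.003, 0, -0.002], "rotation": [0, 0, 0]},
  {"xyz": [0.003, 0, -0.002], "rotation": [0, 0, 0]},
  {"xyz": [0.003, 0, -0.002], "rotation": [0, 0, 0]},
  {"xyz": [0.003, 0, -0.002], "rotation": [0, 0, 0]},
  {"xyz": [0.003, 0, -0.002], "rotation": [0, 0, 0]},
], jaw=0.7)

```text
t: 11.55
tool_pos: [0.5802, -0.1104, 0.2194]
ee_rot: [[-0.99, -0.14, 0.0], [-0.14, 0.99, -0.0], [-0.0, -0.0, -1.0]]
contact_force: [0.8, 0.2, 0.2]
opening: 0.0595
grip_force: 0.0
```

Emit:
arm_command([
  {"xyz": [0, 0, -0.08], "rotation": [0, 0, 0]},
  {"xyz": [0.1, 0, -0.25], "rotation": [0, 0, 0]},
  {"xyz": [0.3, 0, -0.45], "rotation": [0, 0, 0]},
  {"xyz": [0.5, 0, -0.6], "rotation": [0, 0, 0]},
  {"xyz": [0.6, 0, -0.7], "rotation": [0, 0, 0]},
  {"xyz": [0.6, 0, -0.72], "rotation": [0, 0, 0]},
])

```text
t: 12.3
tool_pos: [0.4302, -0.1315, 0.4013]
ee_rot: [[-0.99, -0.139, 0.002], [-0.139, 0.99, -0.001], [-0.002, -0.002, -1.0]]
contact_force: [0.4, 0.6, -0.6]
opening: 0.06
grip_force: 0.0
```

```bash
cat > chk.py <<'E'
from mv import *
import sys
ims=[]
for n,(a,b,d,e) in(("top",(125,220,240,350)),("side",(165,250,250,350))):
    p=cams.snapshot(n);ims.append(cv2.resize(p["color"][a:b,d:e],(395,340),interpolation=cv2.INTER_CUBIC))
    for th,h in(("cover_collar",.044),("cover_rail",.057),("lever_grip",None)):
        for r in nets.tip_of(p,th):
            u=np.round(r["xy"]).astype(int);X=at_z(p,r["xy"],h) if h else at_depth(p,r["xy"],p["z_map"][u[1],u[0]])
            b=(X-O)@B
            if abs(b[0])<.15 and abs(b[1])<.25: print(n,th,round(r["p"],2),"bed",b,"world",X)
st();save(sys.argv[1],np.hstack(ims))
g=np.array([-.062,.08-.25*np.cos(.6),.063+.25*np.sin(.6)])
go([(bed(g+[0,0,.09]),tool(8.)),(bed(g),tool(8.))])
E
python3 chk.py s2.png
```

```text
top cover_rail 0.85 bed [-0.0728 -0.0054  0.045 ] world [ 0.5787 -0.116   0.057 ]
top lever_grip 0.74 bed [-0.0524 -0.1162  0.2021] world [ 0.6143 -0.2229  0.2141]
top lever_grip 0.35 bed [-0.0834  0.0067  0.0639] world [ 0.5665 -0.1055  0.0759]
side cover_collar 0.65 bed [0.0036 0.0031 0.032 ] world [ 0.6532 -0.097   0.044 ]
side cover_collar 0.21 bed [-0.0103 -0.0106  0.032 ] world [ 0.6412 -0.1124  0.044 ]
side cover_rail 0.82 bed [-0.0847 -0.001   0.045 ] world [ 0.5662 -0.1133  0.057 ]
side lever_grip 0.58 bed [-0.053  -0.1356  0.2023] world [ 0.6164 -0.2422  0.2143]
t 12.7 grasp [ 0.4318 -0.1312  0.2436] yaw -171.93 F [-0.5  0.3  0. ] M [-0.01 -0.01 -0.02] open 0.0598 gf 0.0 q [ -24.5   14.8  100.9    0.    64.4 -122.6]
xyz [-0.6316 -0.5052 -0.2513] rot [ 0.0003 -0.0004  0.0004] tcp [ 0.6062 -0.2342  0.4612]
xyz [-0.632  -0.5055  0.1087] rot [ 0.0003 -0.0004  0.0004] tcp [ 0.6062 -0.2342  0.3712]
```

View pics/s2.png

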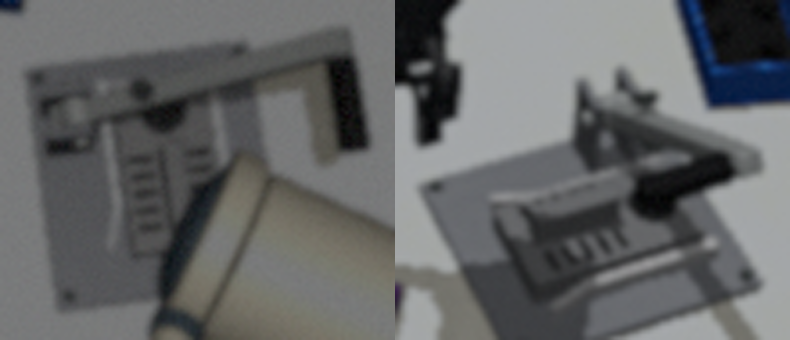

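The cover sits square between the guides against the stop, collar under the foot (crop (160,113)). Now the lever grip at crop (345,105).

Emit:
arm_command([
  {"xyz": [-0.02, -0.02, -0.12], "rotation": [0, 0, 0]},
  {"xyz": [-0.12, -0.1, -0.25], "rotation": [0, 0, 0]},
  {"xyz": [-0.27, -0.22, -0.25], "rotation": [0, 0, 0]},
  {"xyz": [-0.44, -0.35, -0.25], "rotation": [0, 0, 0]},
  {"xyz": [-0.58, -0.46, -0.25], "rotation": [0, 0, 0]},
  {"xyz": [-0.632, -0.505, -0.25], "rotation": [0, 0, 0]},
  {"xyz": [-0.632, -0.505, -0.25], "rotation": [0, 0, 0]},
  {"xyz": [-0.632, -0.505, -0.15], "rotation": [0, 0, 0]},
  {"xyz": [-0.632, -0.505, 0], "rotation": [0, 0, 0]},
  {"xyz": [-0.632, -0.505, 0.08], "rotation": [0, 0, 0]},
  {"xyz": [-0.632, -0.505, 0.108], "rotation": [0, 0, 0]},
  {"xyz": [-0.632, -0.505, 0.108], "rotation": [0, 0, 0]},
], jaw=1)

```text
t: 14.2
tool_pos: [0.6056, -0.2341, 0.3727]
ee_rot: [[-0.99, -0.14, -0.0], [-0.14, 0.99, 0.0], [0.0, 0.0, -1.0]]
contact_force: [0.3, -0.4, 1.4]
opening: 0.0853
grip_force: 0.0
```

```bash
python3 - <<'E'
from mv import *
st();g=np.array([-.062,.08-.25*np.cos(.6),.063+.25*np.sin(.6)])
go([(bed(g),tool(8.))])
E
```

```text
t 14.2 grasp [ 0.6055 -0.234   0.2177] yaw -171.95 F [ 0.3 -0.4  1.4] M [-0.06 -0.04 -0.04] open 0.0853 gf 0.0 q [ -26.4   31.9   75.6    0.    72.4 -124.5]
xyz [-0.0024 -0.001   0.0061] rot [ 0.     -0.0001  0.0003] tcp [ 0.6062 -0.2342  0.3712]
```

Emit:
arm_command([
  {"xyz": [0, 0, 0.005], "rotation": [0, 0, 0]},
  {"xyz": [0, 0, 0.005], "rotation": [0, 0, 0]},
  {"xyz": [0, 0, 0.005], "rotation": [0, 0, 0]},
  {"xyz": [0, 0, 0.005], "rotation": [0, 0, 0]},
  {"xyz": [0, 0, 0.005], "rotation": [0, 0, 0]},
  {"xyz": [0, 0, 0.005], "rotation": [0, 0, 0]},
  {"xyz": [0, 0, 0.005], "rotation": [0, 0, 0]},
], jaw=0, grip_force=60)

```text
t: 15.08
tool_pos: [0.6058, -0.2341, 0.3711]
ee_rot: [[-0.99, -0.14, -0.0], [-0.14, 0.99, 0.0], [0.0, 0.0, -1.0]]
contact_force: [2.7, 4.8, -1.2]
opening: 0.0242
grip_force: 58.8
```

```bash
cat > lev.py <<'E'
from mv import *
# rows for lever increments from the held pose, rotating about the pivot axis
def lev(das):
    s=robot.get_state();R=np.array(s["ee_rot"]);p=np.array(s["tool_pos"]);piv=bed([0,.08,.063])
    b=(p+.155*R[:,2]-piv)@B;ang=.6-np.arctan2(b[2],-b[1]);tl=np.arctan2(R[:,2]@B[:,1],-R[:,2]@B[:,2])
    F=np.array(s["contact_force"])@B
    tan=np.array([0,-np.sin(.6-ang),-np.cos(.6-ang)])
    print("lever",ang.round(4),"radius",np.hypot(b[1],b[2]).round(4),"tilt",tl.round(4),"Fbed",F.round(1),"resist",(-F@tan).round(1),"gf",round(s["grip_force"],1),"open",round(s["opening"],4),"t",s["t"])
    for da in das:
        Q=Ro.from_rotvec(B[:,0]*da).as_matrix()
        print("da",da,"xyz",(R.T@(piv+Q@(p-piv)-p)/.25).round(4),"rot",(Ro.from_matrix(R.T@Q@R).as_rotvec()/np.pi).round(4))
if __name__=="__main__":
    import sys;lev([float(x) for x in sys.argv[1:]])
E
python3 lev.py .04 .08 .12 .16 .2 .24 .28 .32
```

```text
lever -0.0002 radius 0.2498 tilt 0.0004 Fbed [ 3.3  4.4 -1.2] resist 1.5 gf 58.8 open 0.0242 t 15.075
da 0.04 xyz [ 0.     -0.0467  0.0339] rot [-0.0127 -0.     -0.    ]
da 0.08 xyz [ 0.0001 -0.092   0.0697] rot [-0.0255 -0.     -0.    ]
da 0.12 xyz [ 0.0001 -0.1359  0.1072] rot [-0.0382 -0.     -0.    ]
da 0.16 xyz [ 0.0001 -0.1782  0.1465] rot [-0.0509 -0.     -0.    ]
da 0.2 xyz [ 0.0002 -0.2189  0.1874] rot [-0.0637 -0.     -0.    ]
da 0.24 xyz [ 0.0002 -0.258   0.2299] rot [-0.0764 -0.0001 -0.    ]
da 0.28 xyz [ 0.0002 -0.2953  0.2739] rot [-0.0891 -0.0001 -0.    ]
da 0.32 xyz [ 0.0003 -0.3308  0.3194] rot [-0.1019 -0.0001 -0.    ]
```

Emit:
arm_command([
  {"xyz": [0, -0.0467, 0.0339], "rotation": [-0.0127, 0, 0]},
  {"xyz": [0, -0.092, 0.0697], "rotation": [-0.0255, 0, 0]},
  {"xyz": [0, -0.136, 0.107], "rotation": [-0.0382, 0, 0]},
  {"xyz": [0, -0.178, 0.1465], "rotation": [-0.0509, 0, 0]},
  {"xyz": [0, -0.219, 0.187], "rotation": [-0.0637, 0, 0]},
  {"xyz": [0, -0.258, 0.23], "rotation": [-0.0764, 0, 0]},
  {"xyz": [0, -0.295, 0.274], "rotation": [-0.0891, 0, 0]},
  {"xyz": [0, -0.295, 0.274], "rotation": [-0.0891, 0, 0]},
  {"xyz": [0, -0.295, 0.274], "rotation": [-0.0891, 0, 0]},
])

```text
t: 16.2
tool_pos: [0.6161, -0.3077, 0.3018]
ee_rot: [[-0.99, -0.134, -0.039], [-0.139, 0.951, 0.276], [-0.0, 0.279, -0.96]]
contact_force: [2.3, 8.8, 0.2]
opening: 0.0239
grip_force: 60.1
```

```bash
python3 lev.py .02 .04 .06 .08 .1
```

```text
lever 0.2826 radius 0.2497 tilt 0.2826 Fbed [3.5 8.4 0.2] resist 2.8 gf 60.1 open 0.0239 t 16.2
da 0.02 xyz [ 0.     -0.0235  0.0167] rot [-0.0064 -0.      0.    ]
da 0.04 xyz [ 0.     -0.0467  0.0339] rot [-0.0127 -0.      0.    ]
da 0.06 xyz [ 0.     -0.0695  0.0516] rot [-0.0191 -0.      0.    ]
da 0.08 xyz [ 0.     -0.092   0.0697] rot [-0.0255 -0.      0.    ]
da 0.1 xyz [ 0.     -0.1141  0.0882] rot [-0.0318 -0.      0.    ]
```

```bash
cat >> lev.py <<'E'
    s=robot.get_state();R=np.array(s["ee_rot"]);F=np.array(s["contact_force"]);M=np.array(s["wrist_torque"])
    Mg=B.T@(M-np.cross(.155*R[:,2],F));print("M tcp bed",(B.T@M).round(2),"M grip bed",Mg.round(2),"equiv lever force",(Mg[0]/.25).round(1))
E
python3 lev.py
```

```text
lever 0.2826 radius 0.2497 tilt 0.2826 Fbed [3.5 8.4 0.2] resist 2.8 gf 60.1 open 0.0239 t 16.2
M tcp bed [ 0.78 -0.41 -0.16] M grip bed [-0.48  0.11 -0.01] equiv lever force -1.9
```

Emit:
arm_command([
  {"xyz": [0, -0.0235, 0.0167], "rotation": [-0.0064, 0, 0]},
  {"xyz": [0, -0.0467, 0.0339], "rotation": [-0.0127, 0, 0]},
  {"xyz": [0, -0.0467, 0.0339], "rotation": [-0.0127, 0, 0]},
])

```text
t: 16.58
tool_pos: [0.6174, -0.3165, 0.2902]
ee_rot: [[-0.99, -0.132, -0.044], [-0.139, 0.939, 0.314], [-0.0, 0.318, -0.948]]
contact_force: [2.2, 10.6, 1.8]
opening: 0.0242
grip_force: 60.1
```

```bash
python3 lev.py .02 .04 .06 .08 .1
```

```text
lever 0.3233 radius 0.2497 tilt 0.3231 Fbed [ 3.6 10.2  1.8] resist 4.5 gf 60.1 open 0.0242 t 16.575
da 0.02 xyz [ 0.     -0.0235  0.0167] rot [-0.0064 -0.      0.    ]
da 0.04 xyz [ 0.     -0.0467  0.0339] rot [-0.0127 -0.      0.    ]
da 0.06 xyz [ 0.     -0.0695  0.0516] rot [-0.0191 -0.      0.    ]
da 0.08 xyz [ 0.     -0.092   0.0697] rot [-0.0255 -0.      0.    ]
da 0.1 xyz [ 0.     -0.1141  0.0882] rot [-0.0318 -0.      0.    ]
M tcp bed [ 0.95 -0.45 -0.22] M grip bed [-0.63  0.08 -0.04] equiv lever force -2.5
```

Emit:
arm_command([
  {"xyz": [0, -0.0235, 0.0167], "rotation": [-0.0064, 0, 0]},
  {"xyz": [0, -0.0467, 0.0339], "rotation": [-0.0127, 0, 0]},
  {"xyz": [0, -0.0467, 0.0339], "rotation": [-0.0127, 0, 0]},
])

```text
t: 16.95
tool_pos: [0.6185, -0.3248, 0.2784]
ee_rot: [[-0.99, -0.13, -0.049], [-0.139, 0.926, 0.352], [-0.0, 0.355, -0.935]]
contact_force: [2.3, 8.5, 2.3]
opening: 0.0242
grip_force: 60.1
```

```bash
python3 lev.py
```

```text
lever 0.3633 radius 0.2496 tilt 0.3631 Fbed [3.4 8.1 2.3] resist 4.1 gf 60.1 open 0.0242 t 16.95
M tcp bed [ 0.93 -0.45 -0.15] M grip bed [-0.37  0.05  0.04] equiv lever force -1.5
```

Emit:
arm_command([
  {"xyz": [0, -0.0235, 0.0167], "rotation": [-0.0064, 0, 0]},
  {"xyz": [0, -0.0467, 0.0339], "rotation": [-0.0127, 0, 0]},
  {"xyz": [0, -0.0467, 0.0339], "rotation": [-0.0127, 0, 0]},
])

```text
t: 17.32
tool_pos: [0.6196, -0.3326, 0.2664]
ee_rot: [[-0.99, -0.128, -0.054], [-0.139, 0.911, 0.388], [-0.0, 0.392, -0.92]]
contact_force: [1.5, 10.7, 2.4]
opening: 0.024
grip_force: 60.1
```

```bash
python3 lev.py
```

```text
lever 0.403 radius 0.2497 tilt 0.4031 Fbed [ 3.  10.4  2.4] resist 4.4 gf 60.1 open 0.024 t 17.325
M tcp bed [ 0.95 -0.4  -0.29] M grip bed [-0.68  0.03 -0.11] equiv lever force -2.7
```

Emit:
arm_command([
  {"xyz": [0, -0.0235, 0.0167], "rotation": [-0.0064, 0, 0]},
  {"xyz": [0, -0.0467, 0.0339], "rotation": [-0.0127, 0, 0]},
  {"xyz": [0, -0.0467, 0.0339], "rotation": [-0.0127, 0, 0]},
])

```text
t: 17.7
tool_pos: [0.6207, -0.3399, 0.2541]
ee_rot: [[-0.99, -0.126, -0.059], [-0.139, 0.895, 0.425], [-0.0, 0.429, -0.903]]
contact_force: [1.5, 10.8, 2.5]
opening: 0.024
grip_force: 60.1
```

```bash
python3 lev.py
```

```text
lever 0.4429 radius 0.2497 tilt 0.4431 Fbed [ 3.  10.5  2.5] resist 4.2 gf 60.1 open 0.024 t 17.7
M tcp bed [ 1.02 -0.42 -0.23] M grip bed [-0.62 -0.   -0.04] equiv lever force -2.5
```

Emit:
arm_command([
  {"xyz": [0, -0.0118, 0.0083], "rotation": [-0.0032, 0, 0]},
  {"xyz": [0, -0.0235, 0.0167], "rotation": [-0.0064, 0, 0]},
  {"xyz": [0, -0.0235, 0.0167], "rotation": [-0.0064, 0, 0]},
])

```text
t: 18.08
tool_pos: [0.6211, -0.3434, 0.2481]
ee_rot: [[-0.99, -0.125, -0.062], [-0.139, 0.886, 0.442], [-0.0, 0.446, -0.895]]
contact_force: [2.0, 9.7, 2.9]
opening: 0.0245
grip_force: 60.1
```

```bash
python3 lev.py .01
```

```text
lever 0.4616 radius 0.2497 tilt 0.4628 Fbed [3.3 9.3 2.9] resist 4.1 gf 60.1 open 0.0245 t 18.075
da 0.01 xyz [ 0.     -0.0118  0.0083] rot [-0.0032 -0.      0.    ]
M tcp bed [ 1.   -0.38 -0.27] M grip bed [-0.49  0.08 -0.04] equiv lever force -2.0
```

Emit:
arm_command([
  {"xyz": [0, -0.0118, 0.0083], "rotation": [-0.0032, 0, 0]},
  {"xyz": [0, -0.0235, 0.0167], "rotation": [-0.0064, 0, 0]},
  {"xyz": [0, -0.0235, 0.0167], "rotation": [-0.0064, 0, 0]},
])

```text
t: 18.45
tool_pos: [0.6216, -0.3467, 0.2418]
ee_rot: [[-0.99, -0.124, -0.065], [-0.14, 0.877, 0.46], [-0.0, 0.464, -0.886]]
contact_force: [1.6, 9.4, 3.5]
opening: 0.0245
grip_force: 60.1
```

```bash
python3 lev.py
```

```text
lever 0.4816 radius 0.2496 tilt 0.4829 Fbed [2.9 9.1 3.5] resist 4.6 gf 60.1 open 0.0245 t 18.45
M tcp bed [ 0.99 -0.34 -0.25] M grip bed [-0.51  0.05 -0.04] equiv lever force -2.0
```

Emit:
arm_command([
  {"xyz": [0, -0.0118, 0.0083], "rotation": [-0.0032, 0, 0]},
  {"xyz": [0, -0.0235, 0.0167], "rotation": [-0.0064, 0, 0]},
  {"xyz": [0, -0.0235, 0.0167], "rotation": [-0.0064, 0, 0]},
])

```text
t: 18.82
tool_pos: [0.6221, -0.35, 0.2354]
ee_rot: [[-0.99, -0.123, -0.067], [-0.14, 0.868, 0.477], [-0.0, 0.482, -0.876]]
contact_force: [0.8, 10.9, 4.2]
opening: 0.0244
grip_force: 60.1
```

```bash
python3 lev.py
```

```text
lever 0.5013 radius 0.2497 tilt 0.503 Fbed [ 2.3 10.7  4.2] resist 5.2 gf 60.1 open 0.0244 t 18.825
M tcp bed [ 1.01 -0.33 -0.23] M grip bed [-0.75 -0.02 -0.06] equiv lever force -3.0
```

Emit:
arm_command([
  {"xyz": [0, -0.0118, 0.0083], "rotation": [-0.0032, 0, 0]},
  {"xyz": [0, -0.0235, 0.0167], "rotation": [-0.0064, 0, 0]},
  {"xyz": [0, -0.0235, 0.0167], "rotation": [-0.0064, 0, 0]},
])

```text
t: 19.2
tool_pos: [0.6225, -0.3531, 0.2291]
ee_rot: [[-0.99, -0.121, -0.069], [-0.14, 0.858, 0.495], [-0.001, 0.5, -0.866]]
contact_force: [0.7, 10.6, 5.4]
opening: 0.0242
grip_force: 60.3
```

```bash
python3 lev.py
```

```text
lever 0.5205 radius 0.2496 tilt 0.5232 Fbed [ 2.2 10.4  5.4] resist 6.2 gf 60.3 open 0.0242 t 19.2
M tcp bed [ 1.12 -0.29 -0.23] M grip bed [-0.7  -0.   -0.06] equiv lever force -2.8
```

Emit:
arm_command([
  {"xyz": [0, -0.0118, 0.0083], "rotation": [-0.0032, 0, 0]},
  {"xyz": [0, -0.0235, 0.0167], "rotation": [-0.0064, 0, 0]},
  {"xyz": [0, -0.0235, 0.0167], "rotation": [-0.0064, 0, 0]},
])

```text
t: 19.58
tool_pos: [0.6229, -0.3561, 0.2229]
ee_rot: [[-0.99, -0.12, -0.072], [-0.14, 0.848, 0.512], [-0.001, 0.517, -0.856]]
contact_force: [-0.9, 11.6, 10.2]
opening: 0.0243
grip_force: 60.7
```

```bash
python3 lev.py
```

```text
lever 0.5389 radius 0.2496 tilt 0.5433 Fbed [ 0.8 11.6 10.2] resist 10.9 gf 60.7 open 0.0243 t 19.575
M tcp bed [ 1.43 -0.17 -0.16] M grip bed [-0.94 -0.07 -0.1 ] equiv lever force -3.7
```

Emit:
arm_command([
  {"xyz": [0, -0.0118, 0.0083], "rotation": [-0.0032, 0, 0]},
  {"xyz": [0, -0.0235, 0.0167], "rotation": [-0.0064, 0, 0]},
  {"xyz": [0, -0.0235, 0.0167], "rotation": [-0.0064, 0, 0]},
])

```text
t: 19.95
tool_pos: [0.6233, -0.359, 0.2164]
ee_rot: [[-0.99, -0.118, -0.074], [-0.14, 0.837, 0.529], [-0.001, 0.534, -0.845]]
contact_force: [-1.0, 9.8, 10.4]
opening: 0.0243
grip_force: 60.6
```

```bash
python3 lev.py
```

```text
lever 0.5586 radius 0.2497 tilt 0.5634 Fbed [ 0.4  9.8 10.4] resist 10.8 gf 60.6 open 0.0243 t 19.95
M tcp bed [ 1.46 -0.16 -0.17] M grip bed [-0.69 -0.11 -0.15] equiv lever force -2.7
```

Emit:
arm_command([
  {"xyz": [0, -0.0118, 0.0083], "rotation": [-0.0032, 0, 0]},
  {"xyz": [0, -0.0235, 0.0167], "rotation": [-0.0064, 0, 0]},
  {"xyz": [0, -0.0235, 0.0167], "rotation": [-0.0064, 0, 0]},
])

```text
t: 20.32
tool_pos: [0.6237, -0.3617, 0.2097]
ee_rot: [[-0.99, -0.117, -0.076], [-0.14, 0.826, 0.546], [-0.001, 0.551, -0.835]]
contact_force: [-0.1, 10.4, 9.2]
opening: 0.0244
grip_force: 60.7
```

```bash
python3 lev.py
```

```text
lever 0.5787 radius 0.2496 tilt 0.5835 Fbed [ 1.4 10.3  9.2] resist 9.4 gf 60.7 open 0.0244 t 20.325
M tcp bed [ 1.32 -0.15 -0.18] M grip bed [-0.8   0.03 -0.07] equiv lever force -3.2
```

Emit:
arm_command([
  {"xyz": [0, -0.0118, 0.0083], "rotation": [-0.0032, 0, 0]},
  {"xyz": [0, -0.0235, 0.0167], "rotation": [-0.0064, 0, 0]},
  {"xyz": [0, -0.0235, 0.0167], "rotation": [-0.0064, 0, 0]},
])

```text
t: 20.7
tool_pos: [0.624, -0.3643, 0.2031]
ee_rot: [[-0.99, -0.115, -0.079], [-0.14, 0.815, 0.562], [-0.001, 0.568, -0.823]]
contact_force: [0.0, 10.0, 10.5]
opening: 0.0239
grip_force: 60.7
```

```bash
python3 lev.py
```

```text
lever 0.5981 radius 0.2497 tilt 0.6036 Fbed [ 1.4  9.9 10.5] resist 10.5 gf 60.7 open 0.0239 t 20.7
M tcp bed [ 1.42 -0.11 -0.16] M grip bed [-0.77  0.07 -0.04] equiv lever force -3.1
```

Emit:
arm_command([
  {"xyz": [0, -0.0118, 0.0083], "rotation": [-0.0032, 0, 0]},
  {"xyz": [0, -0.0118, 0.0083], "rotation": [-0.0032, 0, 0]},
])

```text
t: 20.95
tool_pos: [0.6242, -0.3655, 0.1997]
ee_rot: [[-0.99, -0.115, -0.08], [-0.14, 0.81, 0.57], [-0.001, 0.576, -0.818]]
contact_force: [-0.3, 10.2, 9.5]
opening: 0.0242
grip_force: 60.6
```

```bash
python3 lev.py
```

```text
lever 0.6082 radius 0.2496 tilt 0.6136 Fbed [ 1.1 10.1  9.5] resist 9.4 gf 60.6 open 0.0242 t 20.95
M tcp bed [ 1.39 -0.1  -0.24] M grip bed [-0.74  0.04 -0.14] equiv lever force -3.0
```

Emit:
arm_command([
  {"xyz": [0, -0.0118, 0.0083], "rotation": [-0.0032, 0, 0]},
  {"xyz": [0, -0.0118, 0.0083], "rotation": [-0.0032, 0, 0]},
])

```text
t: 21.2
tool_pos: [0.6244, -0.3668, 0.1963]
ee_rot: [[-0.99, -0.114, -0.081], [-0.14, 0.804, 0.578], [-0.001, 0.584, -0.812]]
contact_force: [1.0, 9.6, 11.2]
opening: 0.024
grip_force: 60.6
```

```bash
python3 lev.py
```

```text
lever 0.6183 radius 0.2496 tilt 0.6236 Fbed [ 2.3  9.4 11.2] resist 11.0 gf 60.6 open 0.024 t 21.2
M tcp bed [ 1.43 -0.16 -0.18] M grip bed [-0.76  0.13  0.02] equiv lever force -3.0
```

Emit:
arm_command([
  {"xyz": [0, -0.0118, 0.0083], "rotation": [-0.0032, 0, 0]},
  {"xyz": [0, -0.0118, 0.0083], "rotation": [-0.0032, 0, 0]},
])

```text
t: 21.45
tool_pos: [0.6245, -0.368, 0.1929]
ee_rot: [[-0.99, -0.113, -0.082], [-0.14, 0.798, 0.586], [-0.001, 0.592, -0.806]]
contact_force: [-1.0, 9.0, 10.8]
opening: 0.0242
grip_force: 60.6
```

```bash
python3 lev.py
```

```text
lever 0.628 radius 0.2497 tilt 0.6336 Fbed [ 0.2  9.1 10.8] resist 10.5 gf 60.6 open 0.0242 t 21.45
M tcp bed [ 1.43 -0.08 -0.21] M grip bed [-0.7  -0.05 -0.19] equiv lever force -2.8
```

Emit:
arm_command([
  {"xyz": [0, -0.0118, 0.0083], "rotation": [-0.0032, 0, 0]},
  {"xyz": [0, -0.0118, 0.0083], "rotation": [-0.0032, 0, 0]},
])

```text
t: 21.7
tool_pos: [0.6247, -0.3691, 0.1896]
ee_rot: [[-0.99, -0.112, -0.083], [-0.14, 0.792, 0.594], [-0.001, 0.6, -0.8]]
contact_force: [-1.1, 9.6, 12.4]
opening: 0.0242
grip_force: 60.7
```

```bash
python3 lev.py
```

```text
lever 0.6378 radius 0.2496 tilt 0.6437 Fbed [ 0.2  9.6 12.4] resist 12.1 gf 60.7 open 0.0242 t 21.7
M tcp bed [ 1.48 -0.09 -0.17] M grip bed [-0.87 -0.06 -0.14] equiv lever force -3.5
```

Emit:
arm_command([
  {"xyz": [0, -0.0118, 0.0083], "rotation": [-0.0032, 0, 0]},
  {"xyz": [0, -0.0118, 0.0083], "rotation": [-0.0032, 0, 0]},
])

```text
t: 21.95
tool_pos: [0.6249, -0.3703, 0.1861]
ee_rot: [[-0.99, -0.112, -0.084], [-0.14, 0.786, 0.602], [-0.001, 0.608, -0.794]]
contact_force: [-1.4, 9.4, 10.9]
opening: 0.0242
grip_force: 60.7
```

```bash
python3 lev.py
```

```text
lever 0.648 radius 0.2497 tilt 0.6536 Fbed [-0.   9.5 10.9] resist 10.5 gf 60.7 open 0.0242 t 21.95
M tcp bed [ 1.44 -0.06 -0.18] M grip bed [-0.77 -0.07 -0.19] equiv lever force -3.1
```

Emit:
arm_command([
  {"xyz": [0, -0.0118, 0.0083], "rotation": [-0.0032, 0, 0]},
  {"xyz": [0, -0.0118, 0.0083], "rotation": [-0.0032, 0, 0]},
])

```text
t: 22.2
tool_pos: [0.625, -0.3713, 0.1827]
ee_rot: [[-0.99, -0.111, -0.085], [-0.14, 0.78, 0.61], [-0.001, 0.616, -0.788]]
contact_force: [0.0, 9.8, 11.4]
opening: 0.0241
grip_force: 60.7
```

```bash
python3 lev.py .005
```

```text
lever 0.6577 radius 0.2496 tilt 0.6638 Fbed [ 1.4  9.7 11.4] resist 10.8 gf 60.7 open 0.0241 t 22.2
da 0.005 xyz [ 0.     -0.0059  0.0041] rot [-0.0016 -0.      0.    ]
M tcp bed [ 1.41 -0.1  -0.18] M grip bed [-0.86  0.07 -0.05] equiv lever force -3.4
```

Emit:
arm_command([
  {"xyz": [0, -0.0059, 0.0041], "rotation": [-0.0016, 0, 0]},
  {"xyz": [0, -0.0059, 0.0041], "rotation": [-0.0016, 0, 0]},
])

```text
t: 22.45
tool_pos: [0.6251, -0.3719, 0.1812]
ee_rot: [[-0.99, -0.11, -0.086], [-0.14, 0.777, 0.614], [-0.001, 0.62, -0.785]]
contact_force: [-0.4, 8.5, 12.4]
opening: 0.0246
grip_force: 60.7
```

Emit:
arm_command([
  {"xyz": [0, -0.0059, 0.0041], "rotation": [-0.0016, 0, 0]},
  {"xyz": [0, -0.0059, 0.0041], "rotation": [-0.0016, 0, 0]},
])

```text
t: 22.7
tool_pos: [0.6252, -0.3724, 0.1794]
ee_rot: [[-0.99, -0.11, -0.086], [-0.14, 0.774, 0.618], [-0.001, 0.624, -0.782]]
contact_force: [-1.3, 9.0, 12.3]
opening: 0.0241
grip_force: 60.8
```

```bash
python3 lev.py
```

```text
lever 0.6669 radius 0.2497 tilt 0.6736 Fbed [-0.1  9.1 12.3] resist 11.7 gf 60.8 open 0.0241 t 22.7
M tcp bed [ 1.52 -0.02 -0.14] M grip bed [-0.77 -0.02 -0.14] equiv lever force -3.1
```

Emit:
arm_command([
  {"xyz": [0, -0.0059, 0.0041], "rotation": [-0.0016, 0, 0]},
  {"xyz": [0, -0.0059, 0.0041], "rotation": [-0.0016, 0, 0]},
])

```text
t: 22.95
tool_pos: [0.6253, -0.3729, 0.1778]
ee_rot: [[-0.99, -0.11, -0.087], [-0.14, 0.771, 0.622], [-0.001, 0.628, -0.778]]
contact_force: [0.1, 10.1, 11.6]
opening: 0.0243
grip_force: 60.7
```

Emit:
arm_command([
  {"xyz": [0, -0.0059, 0.0041], "rotation": [-0.0016, 0, 0]},
  {"xyz": [0, -0.0059, 0.0041], "rotation": [-0.0016, 0, 0]},
])

```text
t: 23.2
tool_pos: [0.6253, -0.3734, 0.1764]
ee_rot: [[-0.99, -0.109, -0.087], [-0.14, 0.767, 0.626], [-0.001, 0.632, -0.775]]
contact_force: [-1.7, 9.9, 15.8]
opening: 0.024
grip_force: 61.2
```

```bash
python3 lev.py
```

```text
lever 0.6752 radius 0.2496 tilt 0.6838 Fbed [-0.3 10.  15.8] resist 15.0 gf 61.2 open 0.024 t 23.2
M tcp bed [ 1.76  0.02 -0.06] M grip bed [-0.98 -0.02 -0.1 ] equiv lever force -3.9
```

Emit:
arm_command([
  {"xyz": [0, -0.0059, 0.0041], "rotation": [-0.0016, 0, 0]},
  {"xyz": [0, -0.0059, 0.0041], "rotation": [-0.0016, 0, 0]},
])

```text
t: 23.45
tool_pos: [0.6254, -0.374, 0.1753]
ee_rot: [[-0.99, -0.109, -0.088], [-0.14, 0.764, 0.63], [-0.002, 0.636, -0.772]]
contact_force: [-3.0, 8.2, 22.7]
opening: 0.0244
grip_force: 61.7
```

```bash
python3 lev.py
```

```text
lever 0.6778 radius 0.2497 tilt 0.6888 Fbed [-1.8  8.6 22.7] resist 21.9 gf 61.7 open 0.0244 t 23.45
M tcp bed [2.22 0.26 0.02] M grip bed [-1.04  0.05 -0.16] equiv lever force -4.1
```

The pin has bottomed: about 26 N, and the lever has stopped advancing. Now I ease it back up.

```bash
python3 lev.py -.02 -.04 -.06 -.08 -.1 -.12 -.14 -.16 -.18 -.20 -.22 -.24
```

```text
lever 0.6778 radius 0.2497 tilt 0.6888 Fbed [-1.8  8.6 22.7] resist 21.9 gf 61.7 open 0.0244 t 23.45
da -0.02 xyz [-0.0001  0.024  -0.0161] rot [ 0.0064  0.     -0.    ]
da -0.04 xyz [-0.0001  0.0484 -0.0318] rot [ 0.0127  0.     -0.    ]
da -0.06 xyz [-0.0002  0.073  -0.0469] rot [ 0.0191  0.     -0.    ]
da -0.08 xyz [-0.0002  0.0979 -0.0616] rot [ 0.0255  0.     -0.    ]
da -0.1 xyz [-0.0003  0.1232 -0.0757] rot [ 0.0318  0.0001 -0.    ]
da -0.12 xyz [-0.0003  0.1487 -0.0893] rot [ 0.0382  0.0001 -0.    ]
da -0.14 xyz [-0.0004  0.1745 -0.1025] rot [ 0.0446  0.0001 -0.    ]
da -0.16 xyz [-0.0004  0.2005 -0.1151] rot [ 0.0509  0.0001 -0.    ]
da -0.18 xyz [-0.0005  0.2268 -0.1272] rot [ 0.0573  0.0001 -0.0001]
da -0.2 xyz [-0.0005  0.2533 -0.1387] rot [ 0.0637  0.0001 -0.0001]
da -0.22 xyz [-0.0006  0.2801 -0.1498] rot [ 0.07    0.0001 -0.0001]
da -0.24 xyz [-0.0006  0.307  -0.1602] rot [ 0.0764  0.0001 -0.0001]
M tcp bed [2.22 0.26 0.02] M grip bed [-1.04  0.05 -0.16] equiv lever force -4.1
```

Emit:
arm_command([
  {"xyz": [0, 0.024, -0.0161], "rotation": [0.0064, 0, 0]},
  {"xyz": [0, 0.0484, -0.0318], "rotation": [0.0127, 0, 0]},
  {"xyz": [0, 0.073, -0.0469], "rotation": [0.0191, 0, 0]},
  {"xyz": [0, 0.0979, -0.0616], "rotation": [0.0255, 0, 0]},
  {"xyz": [0, 0.1232, -0.0757], "rotation": [0.0318, 0, 0]},
  {"xyz": [0, 0.1487, -0.0893], "rotation": [0.0382, 0, 0]},
  {"xyz": [0, 0.1745, -0.1025], "rotation": [0.0446, 0, 0]},
  {"xyz": [0, 0.2005, -0.1151], "rotation": [0.0509, 0, 0]},
  {"xyz": [0, 0.2268, -0.1272], "rotation": [0.0573, 0, 0]},
  {"xyz": [0, 0.2533, -0.1387], "rotation": [0.0637, 0, 0]},
  {"xyz": [0, 0.2801, -0.1498], "rotation": [0.07, 0, 0]},
  {"xyz": [0, 0.307, -0.1602], "rotation": [0.0764, 0, 0]},
])

```text
t: 24.95
tool_pos: [0.6207, -0.3405, 0.2536]
ee_rot: [[-0.99, -0.126, -0.06], [-0.139, 0.893, 0.428], [-0.001, 0.432, -0.902]]
contact_force: [1.5, 6.1, 3.3]
opening: 0.0245
grip_force: 60.3
```

```bash
python3 lev.py
```

```text
lever 0.4439 radius 0.2496 tilt 0.4466 Fbed [2.3 5.8 3.3] resist 4.1 gf 60.3 open 0.0245 t 24.95
M tcp bed [ 0.43 -0.22 -0.21] M grip bed [-0.6   0.11 -0.06] equiv lever force -2.4
```

Emit:
arm_command([
  {"xyz": [0, 0.024, -0.0161], "rotation": [0.0064, 0, 0]},
  {"xyz": [0, 0.0484, -0.0318], "rotation": [0.0127, 0, 0]},
  {"xyz": [0, 0.073, -0.0469], "rotation": [0.0191, 0, 0]},
  {"xyz": [0, 0.0979, -0.0616], "rotation": [0.0255, 0, 0]},
  {"xyz": [0, 0.1232, -0.0757], "rotation": [0.0318, 0, 0]},
  {"xyz": [0, 0.1487, -0.0893], "rotation": [0.0382, 0, 0]},
  {"xyz": [0, 0.1745, -0.1025], "rotation": [0.0446, 0, 0]},
  {"xyz": [0, 0.2005, -0.1151], "rotation": [0.0509, 0, 0]},
  {"xyz": [0, 0.2268, -0.1272], "rotation": [0.0573, 0, 0]},
  {"xyz": [0, 0.2533, -0.1387], "rotation": [0.0637, 0, 0]},
  {"xyz": [0, 0.2801, -0.1498], "rotation": [0.07, 0, 0]},
  {"xyz": [0, 0.307, -0.1602], "rotation": [0.0764, 0, 0]},
])

```text
t: 26.45
tool_pos: [0.6134, -0.2888, 0.3236]
ee_rot: [[-0.99, -0.137, -0.028], [-0.14, 0.97, 0.2], [-0.001, 0.202, -0.979]]
contact_force: [0.7, -6.9, 5.7]
opening: 0.0241
grip_force: 61.0
```

Emit:
arm_command([
  {"xyz": [0, 0.024, -0.0161], "rotation": [0.0064, 0, 0]},
  {"xyz": [0, 0.0484, -0.0318], "rotation": [0.0127, 0, 0]},
  {"xyz": [0, 0.073, -0.0469], "rotation": [0.0191, 0, 0]},
  {"xyz": [0, 0.0979, -0.0616], "rotation": [0.0255, 0, 0]},
  {"xyz": [0, 0.1232, -0.0757], "rotation": [0.0318, 0, 0]},
  {"xyz": [0, 0.1487, -0.0893], "rotation": [0.0382, 0, 0]},
  {"xyz": [0, 0.1745, -0.1025], "rotation": [0.0446, 0, 0]},
  {"xyz": [0, 0.2005, -0.1151], "rotation": [0.0509, 0, 0]},
  {"xyz": [0, 0.2268, -0.1272], "rotation": [0.0573, 0, 0]},
  {"xyz": [0, 0.2268, -0.1272], "rotation": [0.0573, 0, 0]},
])

```text
t: 27.7
tool_pos: [0.6065, -0.2402, 0.3668]
ee_rot: [[-0.99, -0.14, -0.002], [-0.14, 0.99, 0.022], [-0.001, 0.022, -1.0]]
contact_force: [-0.7, -8.4, 8.1]
opening: 0.0241
grip_force: 61.2
```

```bash
python3 lev.py -.005 -.01 -.015 -.02
```

```text
lever 0.02 radius 0.2496 tilt 0.0224 Fbed [-1.9 -8.2  8.1] resist 2.3 gf 61.2 open 0.0241 t 27.7
da -0.005 xyz [-0.      0.0059 -0.0041] rot [ 0.0016  0.     -0.    ]
da -0.01 xyz [-0.      0.0119 -0.0082] rot [ 0.0032  0.     -0.    ]
da -0.015 xyz [-0.      0.0179 -0.0122] rot [ 0.0048  0.     -0.    ]
da -0.02 xyz [-0.      0.0239 -0.0162] rot [ 0.0064  0.     -0.    ]
M tcp bed [-1.63  0.25 -0.04] M grip bed [-0.39 -0.03 -0.04] equiv lever force -1.6
```

Emit:
arm_command([
  {"xyz": [0, 0.0119, -0.0082], "rotation": [0.0032, 0, 0]},
  {"xyz": [0, 0.0239, -0.0162], "rotation": [0.0064, 0, 0]},
  {"xyz": [0, 0.0239, -0.0162], "rotation": [0.0064, 0, 0]},
])

```text
t: 28.08
tool_pos: [0.6057, -0.2346, 0.3707]
ee_rot: [[-0.99, -0.14, 0.0], [-0.14, 0.99, 0.003], [-0.001, 0.003, -1.0]]
contact_force: [-0.0, -8.7, 7.1]
opening: 0.024
grip_force: 61.1
```

```bash
python3 lev.py -.004 -.008
```

```text
lever 0.0011 radius 0.2496 tilt 0.0026 Fbed [-1.2 -8.6  7.1] resist 1.0 gf 61.1 open 0.024 t 28.075
da -0.004 xyz [-0.      0.0047 -0.0033] rot [ 0.0013  0.     -0.    ]
da -0.008 xyz [-0.      0.0095 -0.0065] rot [ 0.0025  0.     -0.    ]
M tcp bed [-1.6   0.17 -0.08] M grip bed [-0.27 -0.02 -0.07] equiv lever force -1.1
```

Emit:
arm_command([
  {"xyz": [0, 0.0036, -0.0025], "rotation": [0.001, 0, 0]},
  {"xyz": [0, 0.0036, -0.0025], "rotation": [0.001, 0, 0]},
])

```text
t: 28.32
tool_pos: [0.6056, -0.2338, 0.3713]
ee_rot: [[-0.99, -0.14, 0.001], [-0.14, 0.99, -0.0], [-0.001, -0.0, -1.0]]
contact_force: [0.3, -8.5, 7.6]
opening: 0.0241
grip_force: 61.2
```

Emit:
arm_command([
  {"xyz": [0, 0, 0], "rotation": [0, 0, 0]},
  {"xyz": [0, 0, 0], "rotation": [0, 0, 0]},
  {"xyz": [0, 0, 0], "rotation": [0, 0, 0]},
  {"xyz": [0, 0, 0], "rotation": [0, 0, 0]},
  {"xyz": [0, 0, 0], "rotation": [0, 0, 0]},
  {"xyz": [0, 0, 0], "rotation": [0, 0, 0]},
  {"xyz": [0, 0, 0], "rotation": [0, 0, 0]},
], jaw=1)

```text
t: 29.2
tool_pos: [0.6056, -0.2333, 0.3705]
ee_rot: [[-0.99, -0.14, -0.0], [-0.14, 0.99, 0.002], [0.0, 0.003, -1.0]]
contact_force: [0.0, -0.1, -0.5]
opening: 0.0853
grip_force: 0.0
```

Emit:
arm_command([
  {"xyz": [0, 0, -0.06], "rotation": [0, 0, 0]},
  {"xyz": [0, 0, -0.2], "rotation": [0, 0, 0]},
  {"xyz": [0, 0, -0.36], "rotation": [0, 0, 0]},
  {"xyz": [0.2, 0, -0.42], "rotation": [0, 0, 0]},
  {"xyz": [0.42, 0, -0.42], "rotation": [0, 0, 0]},
  {"xyz": [0.64, 0, -0.42], "rotation": [0, 0, 0]},
  {"xyz": [0.8, 0, -0.42], "rotation": [0, 0, 0]},
  {"xyz": [0.8, 0, -0.42], "rotation": [0, 0, 0]},
  {"xyz": [0.8, 0, -0.42], "rotation": [0, 0, 0]},
])

```text
t: 30.32
tool_pos: [0.408, -0.2617, 0.4764]
ee_rot: [[-0.99, -0.14, 0.001], [-0.14, 0.99, 0.002], [-0.001, 0.001, -1.0]]
contact_force: [0.4, 0.3, -0.4]
opening: 0.0853
grip_force: 0.0
```

```bash
python3 chk.py s3.png
```

```text
top cover_collar 0.68 bed [-0.002   0.0056  0.032 ] world [ 0.6473 -0.0952  0.044 ]
top cover_rail 0.86 bed [-0.0695  0.002   0.045 ] world [ 0.5809 -0.1082  0.057 ]
top lever_grip 0.64 bed [-0.0149 -0.1642 -0.0123] world [ 0.6581 -0.2652 -0.0003]
side cover_collar 0.97 bed [ 0.005  -0.0073  0.032 ] world [ 0.6559 -0.107   0.044 ]
side lever_grip 0.83 bed [-0.0509 -0.1369  0.2067] world [ 0.6187 -0.2432  0.2187]
t 30.725 grasp [ 0.4078 -0.2611  0.3204] yaw -171.93 F [ 0.1 -0.1 -0.8] M [0.04 0.01 0.  ] open 0.0852 gf 0.0 q [ -39.8   12.9   90.1    0.1   77.2 -137.8]
xyz [-0.8005 -0.0035  0.0566] rot [ 0.0009 -0.0001  0.0004] tcp [ 0.6062 -0.2342  0.4612]
xyz [-0.8005 -0.0045  0.4166] rot [ 0.0009 -0.0001  0.0004] tcp [ 0.6062 -0.2342  0.3712]
```

View pics/s3.png

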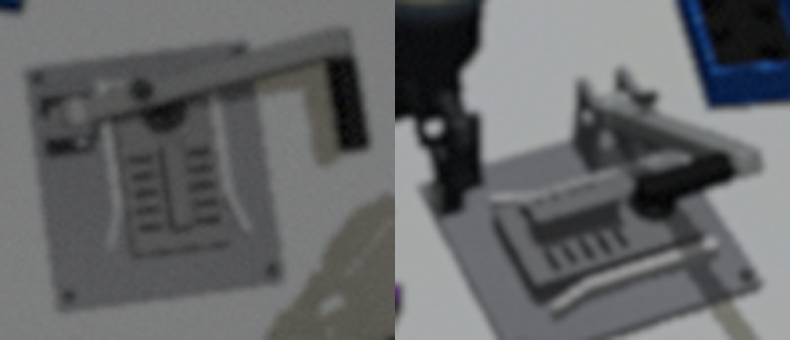

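The cover is square against the stop, the lever is fully up, and the gripper is clear. I check the pin height by depth before handing in.

```bash
python3 - <<'E'
from mv import *
for n in("top","side"):
    p=cams.snapshot(n);c=cloud(p);b=(c-O)@B
    for lab,r0,r1 in(("pin",0,.011),("collar ring",.015,.02)):
        r=np.hypot(b[...,0]-.001,b[...,1]);m=(r<r1)&(r>=r0)&(b[...,2]>.02)&(b[...,2]<.052)&(p["z_map"]>0)
        print(n,lab,m.sum(),"height above bed",np.median(b[m][:,2]) if m.any() else None)
E
```

```text
top pin 20 height above bed 0.03270124020596877
top collar ring 29 height above bed 0.032183367891136745
side pin 2 height above bed 0.024801179980660122
side collar ring 20 height above bed 0.02979870775922378
```

Pin is flush (32.7 mm against 32.2 mm for the collar).

```bash
python3 -c "
from cell import robot
print(robot.hand_in())"
```

```text
the job is handed in; nothing more can be done
None
```

The grey cover is in the press against the back stop with its rivet pin set flush, the lever is back fully up and released, and the job was handed in at about 31 s; the bystanders were not re-measured, but no unexpected contact was felt.

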